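# Find the left-hand screw with its test nut and mark it with the red jar

## Task

Two screws stand in their test nuts and one of them has a left-hand thread: try both by turning each knob about a quarter turn clockwise (seen from above). A right-hand screw then draws its nut up, a left-hand screw drives its nut down. Then stand the red paint jar upright in the dish of the left-hand screw's fixture, leaving both screws as turned.

Things in the scene. Friction and masses are not known exactly. Their poses are not given: they have to be found in the camera images.
- knob_a (a point): Middle of screw A's black bar knob, 97 mm above the table on the vertical screw axis. Bar 46 x 14 x 28 mm tall, x along it, z up. 14 mm below the point: a 36 mm disc; 21 mm below: the fixture's blue bridge, 30 x 80 mm. Turns clockwise only (seen from above), up to 100 degrees from its start; light friction, 0.04 N m; stays where left, does not rise or sink.
- knob_b (a point): Middle of screw B's black bar knob, 97 mm above the table on the vertical screw axis. Bar 46 x 14 x 28 mm tall, x along it, z up. 14 mm below the point: a 36 mm disc; 21 mm below: the fixture's blue bridge, 30 x 80 mm. Turns clockwise only (seen from above), up to 100 degrees from its start; light friction, 0.04 N m; stays where left, does not rise or sink.
- nut_a (a joint): Travel (m) of screw A's brass test nut with orange pointer, under the bridge before a white scale. Starts at 0, mid scale, 38 mm above the table; + is up, - down; 10 mm per radian (16 mm a quarter turn) of the knob. Direction depends on the screw's hand: one screw is left-handed, the other right-handed.
- nut_b (a joint): Travel (m) of screw B's brass test nut with orange pointer, under the bridge before a white scale. Starts at 0, mid scale, 38 mm above the table; + is up, - down; 10 mm per radian (16 mm a quarter turn) of the knob. Direction depends on the screw's hand: one screw is left-handed, the other right-handed.
- dish_a (a point): Centre of the inner floor of the round grey dish on screw A's fixture, 11 mm above the table, 110 mm in front of the screw axis. Inner diameter 60 mm, wall 4 mm, rim 11 mm above the floor. x points to the screw, z up. The fixture is fixed; aluminium base 190 x 90 x 8 mm.
- dish_b (a point): Centre of the inner floor of the round grey dish on screw B's fixture, 11 mm above the table, 110 mm in front of the screw axis. Inner diameter 60 mm, wall 4 mm, rim 11 mm above the floor. x points to the screw, z up. The fixture is fixed; aluminium base 190 x 90 x 8 mm.
- red_jar_mid (a point): Centre, half-way up, of the loose paint jar with the red lid and red paint: 36 mm diameter, 52 mm tall, about 0.06 kg, standing on the table with z up. Jars with a yellow and a black lid stand about as well, and at least 90 mm from it.
Things that resemble listed ones, but are neither listed nor needed, are in the scene too. Of the things like the part that bears red_jar_mid, leave any that is brown; of the rest the smaller one is meant.

How it is judged:
By the outcome, as a careful person would: the job done as asked, in the order asked, and still so for the second after the job is handed in, with the robot touching nothing.
It also fails if it takes over 58 s, if anything falls off the work surface, if the arm or the gripper's body presses on something with over 40 N, if the wrist force passes 120 N, or if a joint passes its speed limit or range.

## Robot

A 6-joint arm with a two-finger parallel gripper is mounted at the origin on a cart in front of the work surface, level with it; the furniture and walls round the work are solid. World frame = base frame: x ahead of the robot, y to its left, z up, the work surface at z = 0. Lengths are in mm, angles in degrees, forces in N, time in s.
With the tool pointing down it reaches from about 325 to 925 mm from the base axis. Payload 3.1 kg.
Tool frame: the origin (TCP) lies at the very end of the fingers, on their centre line; the grasp point (between the pads) lies grasp_offset behind it (grasp_offset is the distance from the TCP to the grasp point, in mm); z points along the fingers, y is the line along which they close (so a half turn about z gives the same grasp; the last joint's range is limited). The gripper opens to 85 mm and grips with 20 to 120 N. Pads are 22 mm wide; open, the fingers measure 114 mm over their backs; the gripper's body (76 mm by 85 mm) begins 54 mm behind the grasp point. The pads swing forward as they close: fully open they stand 13 mm farther back than shut.
Start: joints at [67.139, 12.427, 92.441, -0, 75.132, -6.429], TCP at [176.784, 599.489, 231.3] pointing down, gripper open.
Joint ranges: [-157.48, 157.48], [-44.54, 120.13], [17.64, 146.25], [-64.5, 244.5], [7.68, 150.69], [-147.95, 147.95]. Speed limits (degrees/s): [159.86, 159.86, 180, 180, 180, 180].

## Interface

Orientations are given as [roll, pitch, yaw] about the fixed x, y, z axes, in that order (R = Rz(yaw) Ry(pitch) Rx(roll)).
In Python, from station import * gives the robot as it stands. Calls block until the motion is done:
- goto(position, orientation): joint-space move of the TCP to a pose.
- move_l(position, attitude=None, speed=150): straight line of the TCP; attitude=None keeps the orientation; speed is the mean speed in mm/s.
- move_j(angles): joint-space move.
- grip(opening, squeeze=None): finger opening in mm; squeeze is the grip in N (None keeps the last); returns when the fingers have stopped.
- wait(seconds).
- solve_ik(position, orientation): joint angles nearest the present ones, or None.
- get_obs(): the state.
- get_image(name): name is "scene" or "top" or "wrist"; returns the picture (420x560x3 uint8, red, green, blue); there is no depth.
- get_calibration(name): a dict with "fx", "fy", "cx", "cy" (pixels), "R" (3x3) and "t" (3): a world point X has camera coordinates R X + t; the wrist camera has in their place "mount" (4x4, takes a point from camera to tool coordinates, whose origin is the TCP and whose axes are the flange's). Camera axes: x right, y down, z forward; pixel columns grow to the right and rows downward; lengths in mm; the calibration is good to about 2 mm. A picture is of the moment at which its call begins: read the wrist's pose just before it. get_calibration takes no time and is no camera call.
A pose or a line that the arm cannot do raises Unreachable and nothing moves.
- sign_off(): hands the job in; it is judged then, once.
Trained networks look in the newest picture that a camera, given by its name, has taken for a name from the list of things; names that differ only in an ending like _2 or _b are one class to them, and where a whole thing is asked for, a point or a joint stands for the part that bears it (a point fixed in the world has none). Each returns a list of dicts, best first, with "score" (0 to 1); they miss things now and then, are a little off and sometimes report something else, mostly with a low value. They report only what shows in the picture. A call takes as long as a camera call. They do not tell look-alikes from the thing itself.
- spot_in(name, camera): "extent" ([centre column, centre row, width, height] in pixels, round what is visible of it).
- regions_of(name, camera): "region" (420x560 bool, what is visible of it) and "extent" ([centre column, centre row, width, height] in pixels, round what is visible of it).
The state is a dict: "t": time; "joint_pos": joint angles; "qvel": joint speeds; "effort": joint torques, N m; "tcp_pos": TCP position; "ee_rot": TCP orientation; "wrist_force": force on the tool from outside, world axes, zero at the start; "moment": the same for the moment, N m; "grip_width": finger opening in mm; "grip_force": force on a finger pad.
Only numpy, scipy, OpenCV 4.12 (cv2) and the standard library are available. Lean on these libraries where they do the work, as an engineer would, in place of code of your own. Each camera call takes 0.05 s, during which the arm holds its last target. There are 200 camera calls.

## Working session

There is one attempt and no reset: what is moved stays moved. The work goes in short steps, each a Python script; the robot and the scene stay as the last script left them, time stands still between calls to the robot, and variables do not carry over. Pictures are saved under pics/ and viewed, at most 10 in all, crops included, and the job is handed in when it is done.

```bash
mkdir -p pics; ls
cat > h.py <<'E'
from station import *
import numpy as np, cv2
def save(img,n): cv2.imwrite('pics/'+n,cv2.cvtColor(img,cv2.COLOR_RGB2BGR))
def ray(cam,uv,z):
    c=get_calibration(cam);R=np.array(c['R']);t=np.array(c['t'])
    d=R.T@np.array([(uv[0]-c['cx'])/c['fx'],(uv[1]-c['cy'])/c['fy'],1]);o=-R.T@t
    return o+d*(z-o[2])/d[2]
def proj(cam,X):
    c=get_calibration(cam);p=np.array(c['R'])@np.array(X)+np.array(c['t'])
    return np.array([c['fx']*p[0]/p[2]+c['cx'],c['fy']*p[1]/p[2]+c['cy']])
E
python3 - <<'E'
from h import *
o=get_obs();print(o['t'],o['tcp_pos'],o['ee_rot'])
for c in('top','scene'):
    save(get_image(c),c+'0.png')
    k=get_calibration(c);print(c,-np.array(k['R']).T@k['t'],k['fx'])
    for n,z in(('knob_a',111),('dish_a',11),('red_jar_mid',26),('nut_a',38)):
        for d in spot_in(n,c): print(n,round(d['score'],2),np.round(d['extent']),np.round(ray(c,d['extent'][:2],z)))
i=np.hstack([cv2.imread('pics/top0.png'),cv2.imread('pics/scene0.png')])
print(get_obs()['t'])
E
```

```text
pics
0.0 [176.47070134 598.73563727 229.9575702 ] [-1.79863987e+02 -1.41496070e-02  1.63568387e+02]
top [ 307.09364458   24.87547825 1088.89869274] 411.9668903817377
knob_a 0.76 [301. 173.  15.  16.] [578. -80. 111.]
knob_a 0.58 [212. 169.  14.  21.] [621. 135. 111.]
dish_a 0.92 [218. 199.  39.  72.] [569. 142.  11.]
dish_a 0.9 [306. 201.  56.  74.] [529. -92.  11.]
red_jar_mid 0.91 [125. 250.  28.  23.] [469. 395.  26.]
red_jar_mid 0.68 [195. 263.  18.  13.] [407. 220.  26.]
red_jar_mid 0.53 [162. 250.  23.  16.] [453. 299.  26.]
nut_a 0.58 [217. 179.   7.   9.] [616. 136.  38.]
nut_a 0.57 [301. 184.  10.   8.] [571. -81.  38.]
scene [ 142.78027093  708.59191841 1059.2008742 ] 508.92558081083445
knob_a 0.69 [282. 189.  13.  24.] [565. -48. 111.]
knob_a 0.46 [223. 234.  17.  20.] [615. 145. 111.]
dish_a 0.89 [242. 265.  77.  82.] [570. 142.  11.]
dish_a 0.58 [250. 336.  17.  24.] [450. 295.  11.]
dish_a 0.56 [302. 203.  71.  59.] [ 538. -109.   11.]
red_jar_mid 0.95 [221. 360.  23.  32.] [470. 379.  26.]
red_jar_mid 0.68 [283. 310.  11.  18.] [415. 208.  26.]
red_jar_mid 0.62 [250. 338.  16.  24.] [445. 303.  26.]
nut_a 0.68 [227. 249.  21.  12.] [616. 135.  38.]
nut_a 0.42 [281. 201.  20.  11.] [579. -69.  38.]
nut_a 0.21 [281. 189.  15.  25.] [ 599. -104.   38.]
0.5
```

View pics/top0.png

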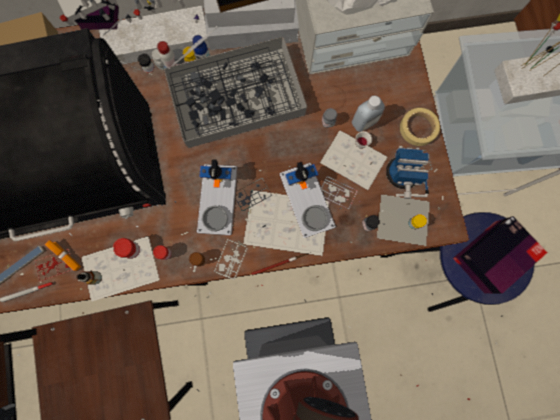

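View pics/scene0.png

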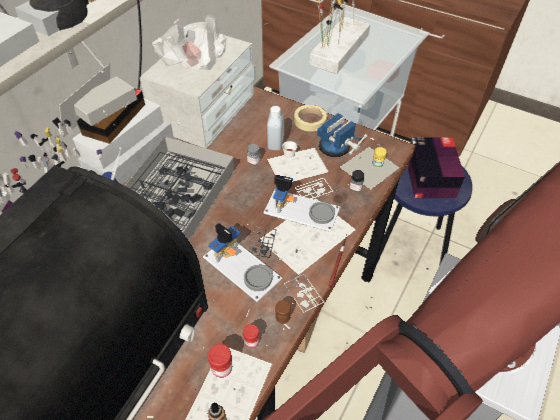

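The jar candidates in the top view are a big red one at (124,248), a small red one at (162,252) and a brown one at (196,258). The small red one fits, being the smaller of the two that aren't brown. I'll get close views next.

```bash
cat >> h.py <<'E'
from scipy.spatial.transform import Rotation as Ro
def wpose():
    o=get_obs();T=np.eye(4);T[:3,:3]=Ro.from_euler('xyz',o['ee_rot'],degrees=True).as_matrix();T[:3,3]=o['tcp_pos']
    return T@np.array(get_calibration('wrist')['mount'])
def wray(T,uv,z):
    c=get_calibration('wrist');d=T[:3,:3]@np.array([(uv[0]-c['cx'])/c['fx'],(uv[1]-c['cy'])/c['fy'],1]);o=T[:3,3]
    return o+d*(z-o[2])/d[2]
def wproj(T,X):
    c=get_calibration('wrist');p=T[:3,:3].T@(np.array(X)-T[:3,3]);return np.array([c['fx']*p[0]/p[2]+c['cx'],c['fy']*p[1]/p[2]+c['cy']])
E
python3 - <<'E'
from h import *
c=get_calibration('wrist');print(np.round(c['mount'],2),c['fx'],get_obs()['joint_pos'])
ims=[]
for p in((520,150,300),(490,-75,300)):
    for yaw in (-90,90,180,0):
        q=solve_ik(p,[180,0,yaw]); print(yaw,None if q is None else np.round(q))
# jar + left fixture + right fixture views
for n,p in(('j',(420,290,260)),('l',(540,140,300)),('r',(500,-80,300))):
    goto(p,[180,0,180 if solve_ik(p,[180,0,180]) is not None else 0]);T=wpose();np.save(n+'.npy',T);im=get_image('wrist');np.save(n+'im.npy',im);ims.append(im)
    for nm,z in(('knob_a',111),('dish_a',11),('red_jar_mid',52),('nut_a',38)):
        for d in spot_in(nm,'wrist'):
            if d['score']>.4: print(n,nm,round(d['score'],2),np.round(d['extent']),np.round(wray(T,d['extent'][:2],z)))
save(cv2.resize(np.hstack(ims[1:]),(800,300),interpolation=cv2.INTER_AREA),'w1.png');save(ims[0],'w0.png')
print(get_obs()['t'],get_obs()['joint_pos'])
E
```

```text
[[  -0.     -0.96   -0.28   70.94]
 [   1.     -0.      0.     -0.6 ]
 [  -0.     -0.28    0.96 -142.37]
 [   0.      0.      0.      1.  ]] 332.8676890095703 [ 6.71392904e+01  1.24288312e+01  9.24433559e+01 -2.00668197e-03
  7.51306818e+01 -6.42848125e+00]
-90 None
90 [ 9. -1. 99. -0. 81.  9.]
180 [  9.  -1.  99.   0.  81. -81.]
0 [ 9. -1. 99. -0. 81. 99.]
-90 None
90 [-17.  -7. 105.   0.  82. -17.]
180 [ -17.   -7.  105.    0.   82. -107.]
0 [-17.  -7. 105.  -0.  82.  73.]
j dish_a 0.64 [175. 285.  78. 152.] [572. 153.  11.]
j dish_a 0.57 [ 23. 268.  44. 108.] [546. -42.  11.]
j red_jar_mid 0.97 [208. 173.  33.  34.] [414. 214.  52.]
j red_jar_mid 0.95 [287. 199.  34.  35.] [443. 299.  52.]
j red_jar_mid 0.75 [362. 219.  56.  53.] [466. 382.  52.]
j red_jar_mid 0.46 [ 22. 268.  44. 110.] [525.  -8.  52.]
j nut_a 0.51 [  6. 305.  12.   8.] [584. -51.  38.]
j nut_a 0.43 [176. 336.  24.  12.] [630. 157.  38.]
l knob_a 0.86 [271. 254.  33.  47.] [618. 132. 111.]
l knob_a 0.78 [ 78. 222.  44.  49.] [582. -70. 111.]
l dish_a 0.72 [284. 195.  99. 168.] [578. 146.  11.]
l dish_a 0.56 [100. 163. 115. 170.] [535. -93.  11.]
l red_jar_mid 0.94 [491. 111.  74.  46.] [470. 379.  52.]
l red_jar_mid 0.9 [344.  60.  35.  36.] [417. 210.  52.]
l red_jar_mid 0.44 [284. 195.  98. 165.] [568. 146.  52.]
l nut_a 0.78 [275. 222.  16.  20.] [606. 136.  38.]
l nut_a 0.53 [107. 197.  44.  25.] [573. -75.  38.]
r knob_a 0.92 [274. 254.  28.  48.] [580. -85. 111.]
r knob_a 0.66 [452. 281.  56.  58.] [612. 113. 111.]
r dish_a 0.9 [266. 195.  93. 166.] [540. -97.  11.]
r dish_a 0.62 [445. 223. 111. 166.] [580. 148.  11.]
r red_jar_mid 0.97 [526.  97.  51.  31.] [416. 196.  52.]
r nut_a 0.81 [432. 249.  37.  24.] [606. 121.  38.]
r nut_a 0.61 [271. 225.  18.  21.] [573. -90.  38.]
4.4083 [-1.69012780e+01 -5.17256150e+00  1.03611806e+02  1.34967915e-02
  8.15648546e+01 -1.07024877e+02]
```

View pics/w1.png

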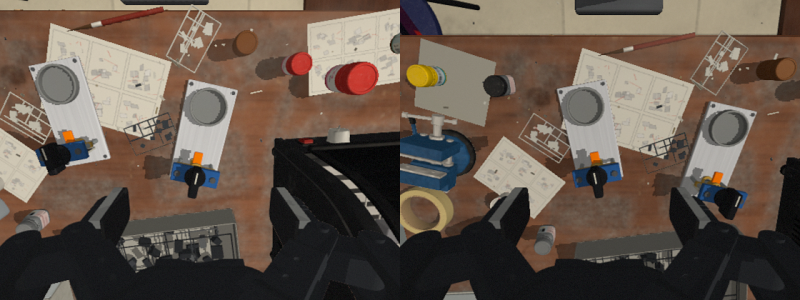

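View pics/w0.png

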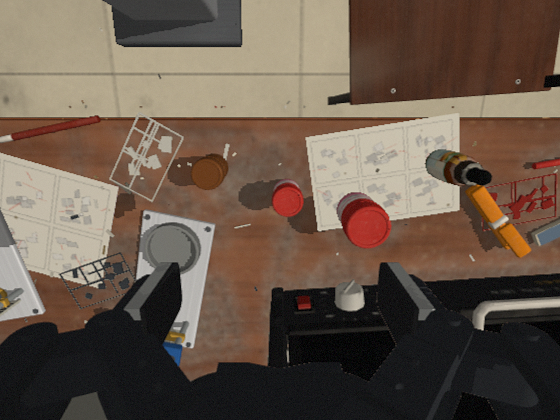

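The close views show the small red jar at (287,199) in the first one, next to the big red (362,219) and the brown (208,173). Each fixture also shows clearly. I'll crop in to measure the knobs, dishes and jar.

Run:
```python
from h import *
ims=[]
for n,c0 in(('l',(215,90)),('r',(205,90))):
    im=np.load(n+'im.npy');T=np.load(n+'.npy')
    cr=im[c0[1]:c0[1]+200,c0[0]:c0[0]+133];cr=cv2.resize(cr,(399,600),interpolation=cv2.INTER_CUBIC);ims.append(cr)
    g=cv2.cvtColor(im,cv2.COLOR_RGB2HSV)
    # black knob pixels near
    m=(im.max(2)<45);m[:, :235]=0;m[:,320:]=0;m[:215]=0;m[300:]=0
    k,lab,st,ce=cv2.connectedComponentsWithStats(m.astype(np.uint8))
    for i in range(1,k):
        if st[i,4]>60:
            ys,xs=np.where(lab==i);P=np.array([wray(T,(x,y),111)[:2] for x,y in zip(xs,ys)])
            r=cv2.minAreaRect(P.astype(np.float32));print(n,st[i],np.round(ce[i]),'rect',np.round(r[0],1),np.round(r[1],1),round(r[2],1))
    # blue bridge
    b=cv2.inRange(g,(100,120,40),(125,255,255));b[:, :235]=0;b[:,325:]=0;b[:215]=0;b[300:]=0
    ys,xs=np.where(b>0);P=np.array([wray(T,(x,y),76)[:2] for x,y in zip(xs,ys)]);r=cv2.minAreaRect(P.astype(np.float32));print(n,'bridge',np.round(r[0],1),np.round(r[1],1),round(r[2],1))
save(np.hstack(ims),'w2.png')
```

```text
l [258 233  30  45 787] [272. 252.] rect [619.7 134.3] [51.2 31. ] 9.5
l bridge [623.2 132.9] [78.2 31. ] 77.4
r [261 232  29  45 809] [276. 252.] rect [580.7 -84.1] [30.3 51.9] 90.0Traceback (most recent call last):
  File "<stdin>", line 16, in <module>
  File "h.py", line 16, in wray
    c=get_calibration('wrist');d=T[:3,:3]@np.array([(uv[0]-c['cx'])/c['fx'],(uv[1]-c['cy'])/c['fy'],1]);o=T[:3,3]
ValueError: time passes only in moves, steps and waits
```

```bash
cat >> h.py <<'E'
import functools
get_calibration=functools.lru_cache(None)(get_calibration)
E
python3 - <<'E'
from h import *
ims=[]
for n,c0 in(('l',(215,90)),('r',(205,90))):
    im=np.load(n+'im.npy');T=np.load(n+'.npy')
    cr=im[c0[1]:c0[1]+200,c0[0]:c0[0]+133];cr=cv2.resize(cr,(399,600),interpolation=cv2.INTER_CUBIC);ims.append(cr)
    g=cv2.cvtColor(im,cv2.COLOR_RGB2HSV)
    b=cv2.inRange(g,(100,120,40),(125,255,255));b[:, :235]=0;b[:,325:]=0;b[:215]=0;b[300:]=0
    ys,xs=np.where(b>0);P=np.array([wray(T,(x,y),76)[:2] for x,y in zip(xs,ys)]);r=cv2.minAreaRect(P.astype(np.float32));print(n,'bridge',np.round(r[0],1),np.round(r[1],1),round(r[2],1))
    m=(im.max(2)<45);m[:, :235]=0;m[:,320:]=0;m[:215]=0;m[300:]=0
    print(n,[ (int(r),np.where(m[r])[0][[0,-1]].tolist()) for r in range(232,280,3) if m[r].any()])
    hc=cv2.HoughCircles(cv2.medianBlur(cv2.cvtColor(cr,cv2.COLOR_RGB2GRAY),5),cv2.HOUGH_GRADIENT,1,300,param1=100,param2=30,minRadius=50,maxRadius=100)
    if hc is not None:
        for h in hc[0][:2]: u=h[:2]/3+c0;print(n,'dish',u,h[2]/3,np.round(wray(T,u,22),1))
T=np.load('j.npy');im=np.load('jim.npy');g=cv2.cvtColor(im,cv2.COLOR_RGB2HSV);m=((g[...,1]>170)&((g[...,0]<8)|(g[...,0]>172))&(im[...,0]>120)).astype(np.uint8)
m[:,:265]=0;m[:,310:]=0;m[:170]=0;m[225:]=0
ys,xs=np.where(m);print('jar',xs.min(),xs.max(),ys.min(),ys.max(),wray(T,(xs.mean(),ys.mean()),52),wray(T,(287,199),52))
save(np.hstack(ims),'w2.png')
E
```

```text
l bridge [623.2 132.9] [78.2 31. ] 77.4
l [(235, [267, 281]), (238, [262, 282]), (241, [260, 284]), (244, [259, 286]), (247, [258, 286]), (250, [258, 287]), (253, [259, 286]), (256, [261, 284]), (259, [264, 281]), (262, [265, 277]), (265, [264, 276]), (268, [264, 275]), (271, [263, 275]), (274, [264, 274]), (277, [270, 272])]
l dish [291.83333588 149.83333206] 24.300001 [517.  156.4  22. ]
r bridge [584.5 -84.6] [30.9 78.4] 10.7
r [(232, [272, 276]), (235, [266, 281]), (238, [264, 285]), (241, [263, 287]), (244, [261, 289]), (247, [261, 289]), (250, [261, 289]), (253, [250, 288]), (256, [264, 287]), (259, [267, 284]), (262, [270, 283]), (265, [271, 283]), (268, [271, 283]), (271, [272, 283]), (274, [273, 283])]
r dish [259.83333206 147.5       ] 25.699999 [ 475.8 -103.6   22. ]
jar 273 303 183 216 [444.98047768 299.64530945  52.        ] [442.97101858 298.72646812  52.        ]
```

View pics/w2.png

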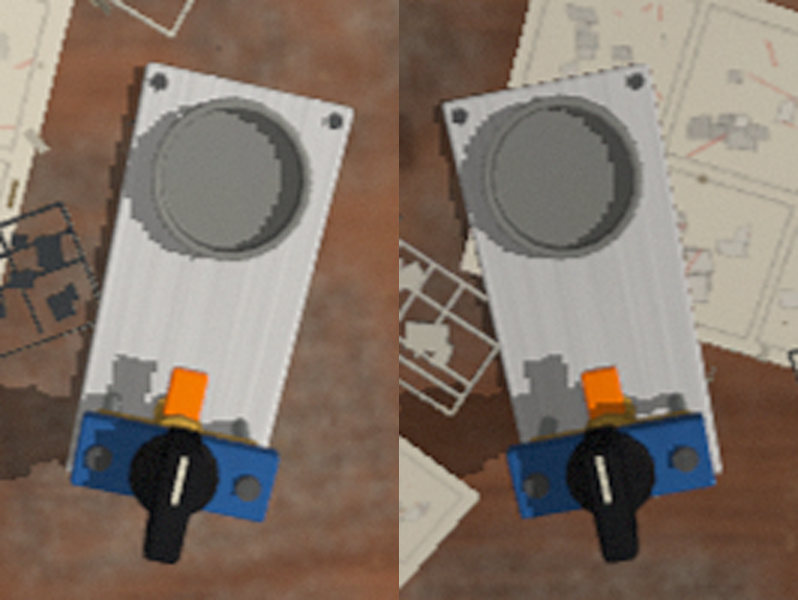

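The crop shows both bars lying along their fixture axes. Bridge and dish positions agree to about 1 mm, so I'm turning the left knob now.

```bash
cat >> h.py <<'E'
K={'l':((623.8,132.7),167.4),'r':((584.2,-83.9),190.7)}
def turn(n):
    (x,y),w=K[n]
    goto((x,y,150),[180,0,w]); move_l((x,y,88),speed=120)
    o=get_obs();print('down',np.round(o['wrist_force'],1),np.round(o['tcp_pos'],1))
    grip(10,30); o=get_obs();print('grip',o['grip_width'],o['grip_force'],np.round(o['wrist_force'],1))
    goto((x,y,88),[180,0,w-45]);goto((x,y,88),[180,0,w-90]); o=get_obs();print('turned',np.round(o['ee_rot'],1),np.round(o['wrist_force'],1),np.round(o['moment'],2),o['grip_width'])
    grip(45); move_l((x,y,150),speed=200); print(get_obs()['t'])
E
python3 - <<'E'
from h import *
try: print(grasp_offset)
except NameError: print('no go')
T=np.load('j.npy')
for z in(50,100,150): print('oven edge',z,wray(T,(285,290),z).round(),wray(T,(350,278),z).round())
for n in'lr':
    (x,y),w=K[n]
    for a in(w,w-45,w-90): print(n,a,np.round(solve_ik((x,y,88),[180,0,a])))
grip(45); turn('l')
E
```

```text
18.700000000000003
oven edge 50 [556. 297.  50.] [540. 374.  50.]
oven edge 100 [526. 296. 100.] [513. 362. 100.]
oven edge 150 [497. 295. 150.] [486. 350. 150.]
l 167.4 [  6.  23.  96.   0.  61. -72.]
l 122.4 [  6.  23.  96.   0.  61. -27.]
l 77.4 [ 6. 23. 96. -0. 61. 18.]
r 190.7 [ -15.   17.  103.    0.   60. -116.]
r 145.7 [-15.  17. 103.   0.  60. -71.]
r 100.69999999999999 [-15.  17. 103.   0.  60. -26.]
down [ 0.4 -0.3 -0.1] [624.3 132.4  88.6]
grip 13.305846103589523 32.699782848358154 [0.7 1.1 3.3]
turned [180.   -0.   77.4] [-1.6  1.1  5.8] [-0.02  0.38 -0.03] 13.459320847369971
9.45
```

Run:
```python
from h import *
turn('r')
ims=[]
for n,p in(('l2',(540,140,300)),('r2',(500,-80,300))):
    goto(p,[180,0,180]);T=wpose();np.save(n+'.npy',T);im=get_image('wrist');np.save(n+'im.npy',im)
    for nn,c0 in((n[0],(215,90) if n[0]=='l' else (205,90)),):
        a=np.load(n[0]+'im.npy')
        for q in(a,im): ims.append(cv2.resize(q[190:290,c0[0]:c0[0]+100],(400,300) if 0 else (300,300),interpolation=cv2.INTER_CUBIC))
save(np.vstack([np.hstack(ims[:2]),np.hstack(ims[2:])]),'w3.png')
print(get_obs()['t'])
```

```text
down [ 0.  -0.6  0.8] [584.6 -83.9  88.3]
grip 13.306367808421555 32.2977751493454 [-0.9  2.1  4.9]
turned [ 1.798e+02 -1.000e-01  1.007e+02] [1.1 4.6 4.5] [ 0.59  0.11 -0.08] 13.40586308467629
14.9167
16.9667
```

View pics/w3.png

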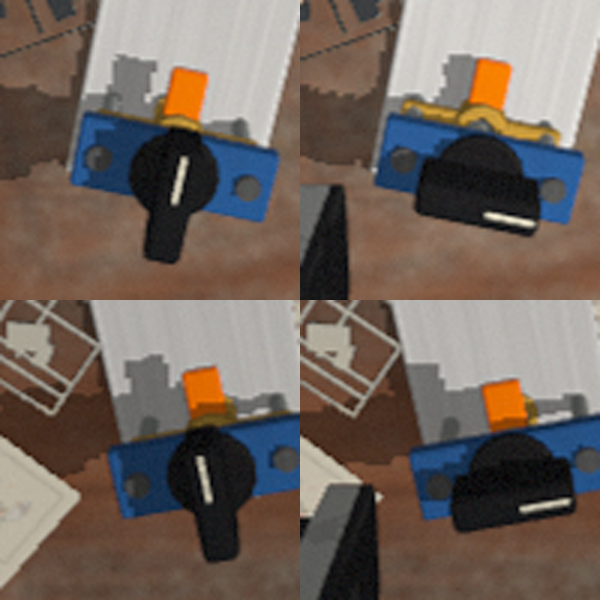

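In the left fixture the pointer's shadow closed in and the brass came out from under the bridge, so that nut went **down**. In the right one the shadow moved away and the nut is hidden, so it went **up**. The left-hand screw is therefore the left fixture, with its dish at about (517,156). Next I'll confirm the jar.

Run:
```python
from h import *
grip(66)
p=(420,299,200);goto(p,[180,0,180]);T=wpose();im=get_image('wrist')
for d in spot_in('red_jar_mid','wrist'): print(round(d['score'],2),np.round(d['extent']),np.round(wray(T,d['extent'][:2],52)))
u=wproj(T,(443.5,299,52));print(u)
g=cv2.cvtColor(im,cv2.COLOR_RGB2HSV);
a=int(max(0,u[1]-100));b=int(max(0,u[0]-150));save(cv2.resize(im[a:a+200,b:b+300],(750,500),interpolation=cv2.INTER_CUBIC),'w4.png');print(a,b)
# oven knob triangulation between top and j view
Tj=np.load('j.npy')
for z in range(40,201,40): print(z,ray('top',(126,211),z).round(),wray(Tj,(350,295),z).round())
print(get_obs()['t'])
```

```text
0.83 [189. 182.  41.  44.] [412. 218.  52.]
0.74 [280. 213.  38.  46.] [442. 298.  52.]
0.73 [372. 238.  64.  64.] [466. 385.  52.]
[280.45026624 215.11415515]
115 130
40 [566. 379.  40.] [569. 377.  40.]
80 [556. 365.  80.] [544. 368.  80.]
120 [547. 352. 120.] [520. 358. 120.]
160 [537. 338. 160.] [496. 348. 160.]
200 [527. 325. 200.] [471. 339. 200.]
18.8917
```

View pics/w4.png

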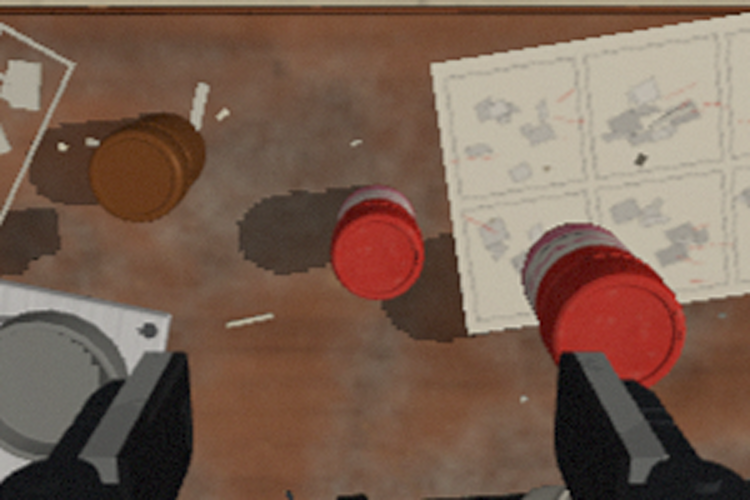

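The crop shows brown at (145,170), small red at (377,257) and big red at (615,315). The small red at about (445,299) is the one meant, so I'll grasp it and place it.

Run:
```python
from h import *
grip(60)
goto((445,299,120),[180,0,180]); move_l((445,299,18),speed=120)
print(np.round(get_obs()['wrist_force'],1))
grip(20,30); o=get_obs();print(o['grip_width'],o['grip_force'],o['tcp_pos'])
z0=o['tcp_pos'][2]
move_l((445,299,110),speed=120); o=get_obs();print(o['grip_width'],o['wrist_force'])
T=wpose();im=get_image('wrist')
d=(516.7,156.5)
goto((*d,110),[180,0,167.4]);save(get_image('wrist'),'held.png')
move_l((*d,z0+12.5),speed=80);move_l((*d,z0+11),speed=15)
o=get_obs();print(o['tcp_pos'],o['wrist_force'],o['grip_width'],o['t'])
```

```text
[0.3 0.9 0.3]
34.703462253794626 29.696753919124603 [445.90475125 299.4304721   19.07632322]
34.506573176673676 [ 0.12745172 -0.94202854 -0.84710742]
[516.94237047 156.55053488  30.43672746] [ 0.05141872 -0.28871813 -0.16494117] 34.63602305885829 23.9833
```

Run:
```python
from h import *
p=get_obs()['tcp_pos']
for k in range(1,5):
    if get_obs()['wrist_force'][2]>1.5: break
    move_l((516.7,156.5,p[2]-.4-k*.5),speed=10)
print(get_obs()['wrist_force'],get_obs()['tcp_pos'])
grip(58);wait(.3);move_l((516.7,156.5,150),speed=120)
goto((500,30,300),[180,0,180]);wait(.5);im=get_image('wrist')
for n in('l',): save(cv2.resize(im[60:360,200:500],(600,600),interpolation=cv2.INTER_CUBIC),'fin.png')
print([(round(d['score'],2),np.round(wray(wpose(),d['extent'][:2],63))) for d in spot_in('red_jar_mid','wrist')],get_obs()['t'])
```

```text
[-0.49036398  0.55884442  3.02365357] [517.12835693 156.57837753  30.12293305]
[(0.88, array([418., 197.,  63.])), (0.85, array([467., 330.,  63.])), (0.84, array([514., 150.,  63.]))] 27.4417
```

View pics/fin.png

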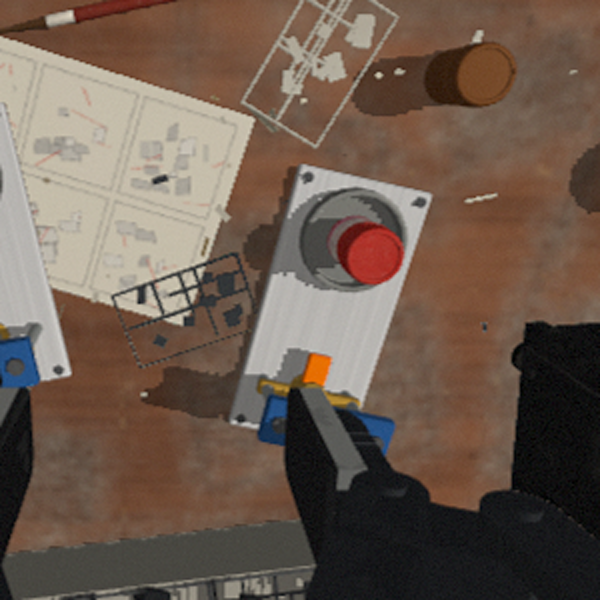

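The picture shows the jar standing upright inside the left fixture's dish at (365,250), with the nut still down, so I'm handing in.

```bash
python3 -c "
from station import *
print(sign_off())"
```

```text
the job is handed in; nothing more can be done
None
```

I turned both knobs a quarter turn clockwise: the nut of the screw on the robot's left went down, so that one has the left-hand thread, and the small red jar now stands upright in its dish; I handed the job in at about 27.5 s.

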